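# Refit the pressure roller in an opened label printer

### The job

Refit the rubber pressure roller of the opened printer: with the fingertips push it, without lifting it or letting it run back, from the front of its guide rails all the way up the slope until both ends meet the stops and the spring catch has popped up behind it. Then press the black locking lever beside it all the way down over the end of its shaft, and withdraw, leaving the tools and parts lying round about where they are.

Things in the scene. Friction and masses are not known exactly. Their poses are not given: they have to be found in the camera images.
- deck: Opened printer mechanism, fixed: grey housing 240 x 188 x 44 mm, on it two guide rails. Origin: on the desk midway between the rails; +x up the rails, z up. In its frame (mm): rails at y = +-57 to 68, level at z = 60 from x = -125 to -55, then rising 8 degrees to the stops, with 6 mm outer and 5 mm front lips; between them, before the seat, only a base plate (top z = 47) and the catch. Highest: z = 109.
- roller: Loose pressure roller, about 0.4 kg: 8 mm steel shaft 168 mm long with a fixed steel end ring (22 mm across) near each end; between them a black rubber sleeve, 32 mm diameter, 108 mm long, turning freely on the shaft. Origin: its centre; y along the shaft. Only the rings touch the rails: the sleeve is pushed without turning; let go on the slope, it rolls back. Centre at z = 71 on the level part.
- seat (a point): Where the roller's centre is when both end rings touch the stops: x = 42.5, y = 0, z = 84.8 mm in the deck's frame, 14 mm higher than on the level part.
- sleeve (a joint): Turn of the rubber sleeve on the shaft (rad). While the sleeve itself does not turn it falls by 0.09 rad a mm as the roller runs up the rails, and grows as it runs back.
- catch (a joint): Spring catch: steel leaf 26 mm wide, 42 mm long, midway between the rails, hinged at its front end, pointing up the slope. 0: raised. The passing roller presses it down to about 0.22 rad (1 to 2 N more push); over the last few mm it springs up behind the rubber. Let go at the stops, the roller rolls back about 2 mm and rests on it.
- catch_tip (a point): Middle of the free end of the catch, 15 mm in front of the axis of the seated roller.
- lever (a joint): Black locking lever on the left (+y) side. 0: locked, level; 0.45 to 0.7 rad at the start, front end raised; stays where it is left (about 1 N at the tab moves it). It swings in the deck's x-z plane about lever_pivot. Near level its hook comes down in front of the left end of the shaft of the seated roller.
- lever_tab (a point): Middle of the upper face of the lever's thumb tab, 26 x 17 mm and 5 mm thick, 58 mm from the pivot; press here.
- lever_pivot (a point): Axis of the lever (it runs along the deck's y axis): at x = 61.5, y = 79, z = 92.8 mm in the frame of the deck.
- screw_tray: Open dark screw tray, 60 x 90 x 16 mm, on the desk's left; a bystander, lying on the desk. Origin: middle of its underside.
- driver_small: Small dark screwdriver, 130 mm long, in front of the mechanism; a bystander, lying on the desk. Origin: middle of its underside.
- tweezers: Steel tweezers, 122 mm long, in front of the mechanism, to the right; a bystander, lying on the desk. Origin: middle of its underside.
- pen_torch: Grey pen torch, 94 mm long; a bystander, lying on the desk. Origin: middle of its underside.
- glue_tube: White glue tube, 95 mm long; a bystander, lying on the desk. Origin: middle of its underside.
- usb_drive: Blue memory stick, 53 mm long; a bystander, lying on the desk. Origin: middle of its underside.
- board_3: Small circuit board, 32 x 50 mm; a bystander, lying on the desk. Origin: middle of its underside.
- cutters_red: Pliers with red handles, 108 mm long; a bystander, lying on the desk. Origin: middle of its underside.

How it is judged:
On the way:
1. the roller is at its stops, with the catch up behind it and the lever still raised (x of roller in the frame of deck between 0.0385 and 0.0455 m and z of roller in the frame of deck between 0.0798 and 0.0898 m and angle between the y axis of roller and the y axis of deck, either way round below 0.05 rad and value of joint catch below 0.08 rad and value of joint lever above 0.3 rad), for 0.2 s.
At the end, for the whole second after the job is handed in: The roller rests square in its seat, its centre within 4 mm of where its end rings touch the stops, the catch is up behind it (below 0.08 rad) and the lever is down (below 0.07 rad); the robot has let go of everything (x of roller in the frame of deck between 0.0385 and 0.0455 m and z of roller in the frame of deck between 0.0798 and 0.0898 m and angle between the y axis of roller and the y axis of deck, either way round below 0.05 rad and value of joint catch below 0.08 rad and value of joint lever below 0.07 rad and linear speed of roller below 0.02 m/s).
It fails at once if the roller is lifted off its rails (by more than about 8 mm) (z of roller in the frame of deck above 0.0928 m or (x of roller in the frame of deck below -0.06 m and z of roller in the frame of deck above 0.079 m) or (x of roller in the frame of deck below 0 m and z of roller in the frame of deck above 0.087 m)).
It fails at once if the roller runs back down the slope (faster than 0.07 m/s, reached a few mm after it is let go) (x of roller in the frame of deck between -0.042 and 0.033 m and velocity of joint sleeve above 6 rad/s and linear speed of roller above 0.07 m/s).
It fails at once if the roller is thrown up the slope instead of pushed (faster than 0.35 m/s there with nothing of the robot touching it) (x of roller in the frame of deck above -0.055 m and linear speed of roller above 0.35 m/s and contact force between each of the fingers, the arm and roller below 0.02 N).
It fails at once if a tool or part lying round about is moved by more than 25 mm (distance of any of screw_tray, driver_small, tweezers, pen_torch, glue_tube, usb_drive, board_3, cutters_red from where it was at the start of the episode above 0.025 m).
It also fails if it takes over 51 s, if anything falls off the work surface, if the arm or the gripper's body presses on something with over 40 N, if the wrist force passes 120 N, or if a joint passes its speed limit or range.

### The arm

A 6-joint arm with a two-finger parallel gripper is mounted at the origin on a cart in front of the work surface, level with it; the furniture and walls round the work are solid. World frame = base frame: x ahead of the robot, y to its left, z up, the work surface at z = 0. Lengths are in m, angles in rad, forces in N, time in s.
With the tool pointing down it reaches from about 0.3 to 0.75 m from the base axis. Payload 8.5 kg.
Tool frame: the origin (TCP) lies where the fingers leave the gripper's body, on its centre line; the fingertips stand 64 mm ahead of it and the grasp point (between the pads) lies 45 mm ahead of it (tip_extent is the distance from the TCP to the fingertips, in m); z points along the fingers, x is the direction in which the jaws open and shut, and the axes are right-handed (so a half turn about z gives the same grasp; the last joint's range is limited). The gripper opens to 88 mm and grips with 3 to 60 N. Pads are 18 mm wide; open, the fingers measure 123 mm over their backs; the gripper's body (75 mm by 187 mm) begins 45 mm behind the grasp point.
Start: joints at [-1.464, 0.381, 1.297, -0, 1.464, -0.215], TCP at [0.174, -0.522, 0.303] pointing down, gripper open.
Joint ranges: [-3.11, 3.11], [-0.89, 2.33], [0.22, 2.48], [-1.42, 4.56], [0.17, 2.85], [-2.88, 2.88]. Speed limits (rad/s): [2.39, 2.39, 3.14, 3.14, 3.14, 3.14].

### API

Orientations are given as a unit quaternion [w, x, y, z].
In Python, from station import * gives the robot as it stands.
- The arm moves only by the shell command python3 -m jog 'ROWS' [FORCE]. ROWS is JSON, a list of rows, each a list of 7 numbers: the turn, a rotation vector about the world's x, y, z in degrees, then the shift along the world's x, y, z in mm, then the opening, from -1 (shut) to 1 (fully open). A call has 1 to 8 rows; each row shifts and turns the pose as measured when the row begins; what a row does not reach is not made up. A row lasts 1/12 s, in which the tool goes at most 41.7 mm and 7.16 degrees, less where a joint would pass 70% of its speed; a pose out of reach is approached as far as the arm can. A call with a gripper value outside its range is refused whole. The fingers move at their own pace and stop on an object; FORCE is the grip in N (left out, the last holds). Time passes only in rows, so rows that do not move let the fingers close. It gives the time, the measured TCP pose, the force and the opening at its end, in the units of the state.
- get_obs(): the state, without advancing time (a new reading comes with each control period).
- grab_frame(name): name is "side" or "top"; returns the picture (384x512x3 uint8, red, green, blue); there is no depth.
- camera_params(name): a dict with "K" (3x3 intrinsics, pixels), "D" ([k1, k2, p1, p2, k3] as OpenCV has them; the pictures are not rectified), "R" (3x3) and "t" (3): a world point X has camera coordinates R X + t. Camera axes: x right, y down, z forward; pixel columns grow to the right and rows downward; lengths in m; the calibration is good to about 2 mm. A picture is of the moment at which its call begins. camera_params takes no time and is no camera call.
- finish_job(): hands the job in, once; it reports no verdict.
The state is a dict: "time": time; "joints": joint angles; "joint_vel": joint speeds; "tau": joint torques, N m; "tcp_pos": TCP position; "orientation": TCP orientation; "ft_force": force on the tool from outside, world axes, zero at the start; "moment": the same for the moment, N m; "finger_gap": finger opening in m.
Only numpy, scipy, OpenCV 4.12 (cv2) and the standard library are available. Lean on these libraries where they do the work, as an engineer would, in place of code of your own. Each camera call takes 0.05 s, during which the arm holds its last target.

## Working session

There is one attempt and no reset: what is moved stays moved. The work goes in short steps, Python scripts to look and compute and a shell command to move; the robot and the scene stay as the last step left them, time stands still between calls to the robot, and variables do not carry over. Pictures are saved under pics/ and viewed, and the job is handed in when it is done.

```bash
mkdir -p pics; ls; python3 - <<'E'
from station import *
import cv2
for n in ["top","side"]:
    cv2.imwrite(f"pics/{n}0.png",grab_frame(n)[:,:,::-1])
    p=camera_params(n);print(n,p)
o=get_obs();print(o)
E
```

```text
pics
top {'K': array([[361.05212284,   0.        , 253.89881186],
       [  0.        , 361.05212284, 195.21530274],
       [  0.        ,   0.        ,   1.        ]]), 'D': array([-0.00079128,  0.        ,  0.        ,  0.        ,  0.        ]), 'R': array([[-1.22217280e-02, -9.99922661e-01, -2.30263318e-03],
       [-9.88376719e-01,  1.24295175e-02, -1.51515570e-01],
       [ 1.51532472e-01,  4.24086939e-04, -9.88452189e-01]]), 't': array([-0.02185647,  0.50017125,  1.08554935])}
side {'K': array([[397.71316828,   0.        , 257.26202062],
       [  0.        , 397.71316828, 185.25035918],
       [  0.        ,   0.        ,   1.        ]]), 'D': array([0.01663565, 0.        , 0.        , 0.        , 0.        ]), 'R': array([[-0.93417036, -0.35679491, -0.00480961],
       [-0.1585319 ,  0.42707272, -0.89021151],
       [ 0.31967699, -0.83084673, -0.45552205]]), 't': array([0.44010326, 0.16701019, 0.91717765])}
{'time': 0.1, 'joints': array([-1.46427604e+00,  3.81100635e-01,  1.29814672e+00,  5.15391761e-06,
        1.46359655e+00, -2.15308338e-01]), 'joint_vel': array([ 1.28723808e-03, -1.12602448e-03, -2.35985556e-03,  9.37444552e-05,
       -5.27728437e-04, -8.02569988e-04]), 'tau': array([ 3.16446072e-03, -4.38656509e+01, -2.24912953e+01,  7.14488584e-02,
        3.42455960e-02, -7.10873655e-05]), 'tcp_pos': array([ 0.17394184, -0.5215909 ,  0.30222739]), 'orientation': array([-4.67491751e-04,  8.11264687e-01, -5.84678729e-01, -4.15771495e-04]), 'ft_force': array([ 0.37243517,  0.47031403, -0.50719132]), 'moment': array([-0.0130749 , -0.0291825 ,  0.02368178]), 'finger_gap': 0.0881049688657807}
```

View pics/top0.png

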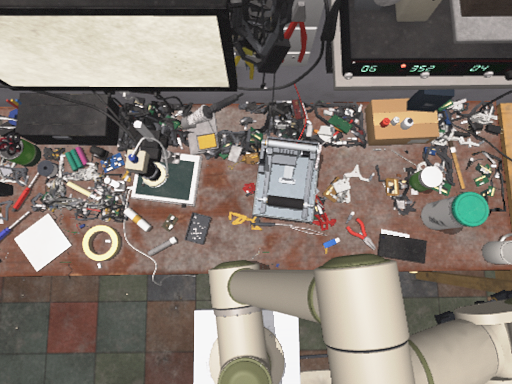

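View pics/side0.png

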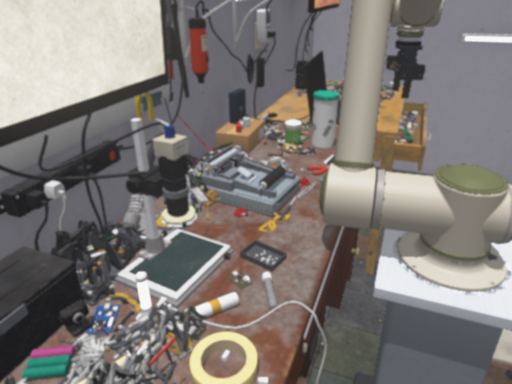

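The mechanism is at about (288,180) in the top view and (250,180) in the side view. I'll zoom in on it.

```bash
python3 - <<'E'
import cv2
t=cv2.imread("pics/top0.png");s=cv2.imread("pics/side0.png")
cv2.imwrite("pics/topz.png",cv2.resize(t[130:230,230:345],None,fx=6,fy=6,interpolation=cv2.INTER_CUBIC)[:600])
cv2.imwrite("pics/sidez.png",cv2.resize(s[135:225,185:315],None,fx=6,fy=6,interpolation=cv2.INTER_CUBIC))
E
```

```text
(no output)
```

View pics/topz.png

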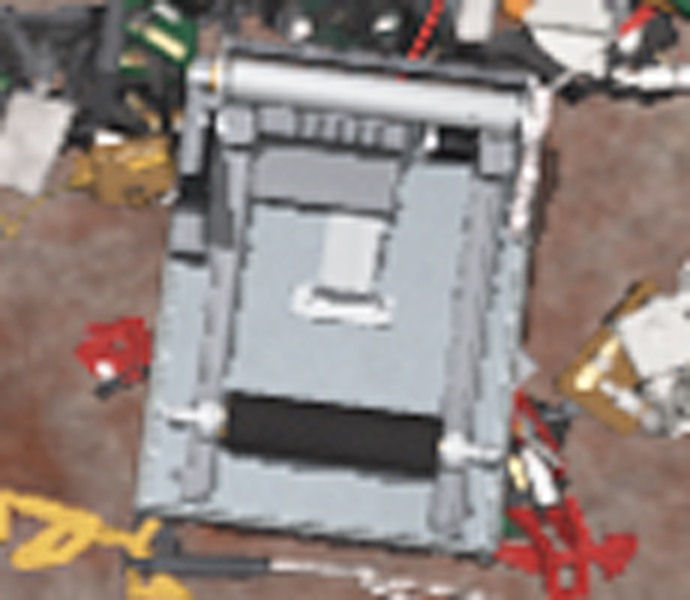

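View pics/sidez.png

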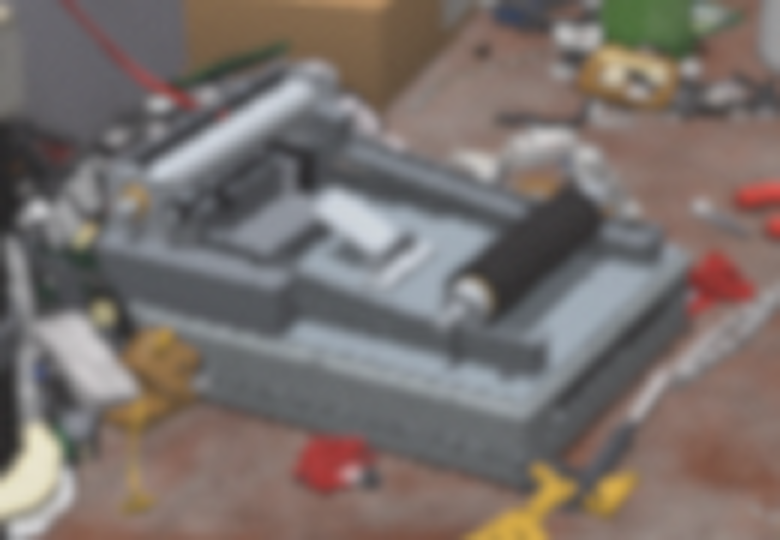

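```bash
cat > h.py <<'E'
import numpy as np,cv2
from station import *
def ray(n,px):
    p=camera_params(n);u=cv2.undistortPoints(np.array([[px]],float),p['K'],p['D'])[0,0]
    d=p['R'].T@np.array([u[0],u[1],1]);c=-p['R'].T@p['t'];return c,d
def onz(n,px,z):
    c,d=ray(n,px);return (c+d*(z-c[2])/d[2])
def tri(pa,pb):
    ca,da=ray('top',pa);cb,db=ray('side',pb)
    A=np.stack([da,-db],1);s=np.linalg.lstsq(A,cb-ca,rcond=None)[0]
    a=ca+da*s[0];b=cb+db*s[1];return (a+b)/2,np.linalg.norm(a-b)
def proj(n,X):
    p=camera_params(n);r,_=cv2.Rodrigues(p['R']);return cv2.projectPoints(np.array(X,float).reshape(-1,3),r,p['t'],p['K'],p['D'])[0][:,0]
E
python3 - <<'E'
from h import *
res={}
for n,(x0,y0,x1,y1) in {'top':(255,190,315,215),'side':(255,160,295,195)}.items():
    im=cv2.imread(f"pics/{n}0.png");m=(im.max(2)<75).astype(np.uint8);z=np.zeros_like(m);z[y0:y1,x0:x1]=m[y0:y1,x0:x1]
    k,l,st,c=cv2.connectedComponentsWithStats(z)
    i=1+st[1:,4].argmax();cs,_=cv2.findContours((l==i).astype(np.uint8),0,2)
    r=cv2.minAreaRect(cs[0]);print(n,st[i],c[i],r,cv2.boxPoints(r).tolist());res[n]=c[i]
print(tri(res['top'],res['side']),onz('top',res['top'],.075))
f=lambda x,y:(230+x/6-.4,130+y/6-.4)
for nm,p,z in [('FL',(138,512),.044),('FR',(493,557),.044),('shaftL',(168,412),.071),('shaftR',(502,456),.071),
 ('railL front',(197,500),.06),('railR front',(447,535),.06),('tabfront',(188,255),.12),('tabback',(187,215),.12),('rollL',(226,425),.075),('rollR',(440,448),.075)]:
    print(nm,(onz('top',f(*p),z)*1000).round(1))
E
```

```text
top [267 195  37  15 362] [285.17127072 202.07458564] ((285.05853271484375, 202.05111694335938), (35.568275451660156, 10.1746826171875), 7.431407928466797) [[266.7657775878906, 204.79554748535156], [268.0817565917969, 194.70631408691406], [303.3512878417969, 199.3066864013672], [302.0353088378906, 209.3959197998047]]
side [264 167  21  21 213] [274.21596244 175.97652582] ((273.4950866699219, 176.04949951171875), (10.694681167602539, 23.922313690185547), 50.71058654785156) [[260.8515319824219, 179.4851531982422], [279.3663635253906, 164.3366241455078], [286.1386413574219, 172.6138458251953], [267.6238098144531, 187.7623748779297]]
(array([ 0.46906175, -0.12236786,  0.0755482 ]), np.float64(0.0063268405914191864)) [ 0.47221124 -0.12160723  0.075     ]
FL [437.8 -23.3  44. ]
FR [ 412.5 -204.    44. ]
shaftL [485.4 -39.1  71. ]
shaftR [ 461.  -206.1   71. ]
railL front [441.9 -53.2  60. ]
railR front [ 422.7 -178.8   60. ]
tabfront [555.1 -49.4 120. ]
tabback [575.  -49.2 120. ]
rollL [477.9 -68.   75. ]
rollR [ 464.9 -174.6   75. ]
```

The deck yaw is about −8.1° and the roller centre about (472, −122, 71) mm. Both come from the front edge, the shaft and the sleeve, which agree. I'll move behind the roller with the jaw axis along the shaft and the fingers straddling the catch.

```bash
python3 -m jog '[[0,0,-3.3,20,34,0,0.15],[0,0,-3.3,22,34,0,0.15],[0,0,-3.3,22,34,0,0.15],[0,0,-3.3,22,34,0,0.15],[0,0,-3.3,22,34,0,0.15],[0,0,-3.3,22,34,0,0.15],[0,0,-3.3,22,34,0,0.15],[0,0,-3.3,22,34,0,0.15]]' 20; python3 -c "
from station import *
from scipy.spatial.transform import Rotation as R
o=get_obs();q=o['orientation'];print(o['tcp_pos'],R.from_quat(list(q[1:])+[q[0]]).as_matrix().round(3),o['ft_force'],o['joints'])"
```

```text
time: 0.77
tcp_pos: [0.3468, -0.2442, 0.2982]
orientation: [0.002, -0.644, 0.765, 0.003]
ft_force: [1.2, -0.5, 0.2]
finger_gap: 0.0507
[ 0.34682397 -0.24423577  0.29823253] [[-0.17  -0.985 -0.001]
 [-0.985  0.17   0.006]
 [-0.006  0.002 -1.   ]] [ 1.16211078 -0.4524739   0.20734816] [-0.89572112  0.16422697  1.62219253  0.00337926  1.36073481  0.84566602]
```

```bash
python3 -m jog '[[0,0,0.5,20,30,-20,0.15],[0,0,0.5,20,30,-20,0.15],[0,0,0.5,20,30,-20,0.15],[0,0,0.2,20,30,-20,0.15],[0,0,0,6,8,-10,0.15],[0,0,0,0,0,0,0.15]]'; cat > st.py <<'E'
from station import *
import numpy as np
from scipy.spatial.transform import Rotation as R
o=get_obs();q=o['orientation'];M=R.from_quat(list(q[1:])+[q[0]]).as_matrix()
print((o['tcp_pos']*1000).round(1),'yaw_x',np.degrees(np.arctan2(M[1,0],M[0,0])).round(2),'z',M[:,2].round(3),o['ft_force'].round(2))
E
python3 st.py
```

```text
time: 1.27
tcp_pos: [0.4348, -0.1064, 0.2074]
orientation: [0.002, -0.657, 0.754, 0.001]
ft_force: [0.5, -0.4, 0.6]
finger_gap: 0.0505
[ 434.8 -106.4  207.4] yaw_x -97.86 z [ 0.001  0.004 -1.   ] [ 0.45 -0.37  0.61]
```

```bash
python3 -m jog '[[0,0,-0.2,-1,-5,-18,0.15],[0,0,0,-1,-5,-18,0.15],[0,0,0,0,0,-14,0.15],[0,0,0,0,0,0,0.15]]'; python3 st.py; python3 - <<'E'
from h import *
for n,(a,b,c,d) in {'top':(130,230,230,345),'side':(125,225,185,315)}.items():
    im=grab_frame(n)[:,:,::-1];cv2.imwrite(f"pics/{n}1.png",im);cv2.imwrite(f"pics/{n}1z.png",cv2.resize(im[a:b,c:d],None,fx=6,fy=6,interpolation=cv2.INTER_CUBIC))
E
```

```text
time: 1.6
tcp_pos: [0.4325, -0.1177, 0.1571]
orientation: [0.002, -0.657, 0.754, 0.001]
ft_force: [-0.3, -0.3, 0.3]
finger_gap: 0.0506
[ 432.5 -117.7  157.1] yaw_x -97.92 z [ 0.002  0.003 -1.   ] [-0.27 -0.35  0.31]
```

View pics/top1z.png

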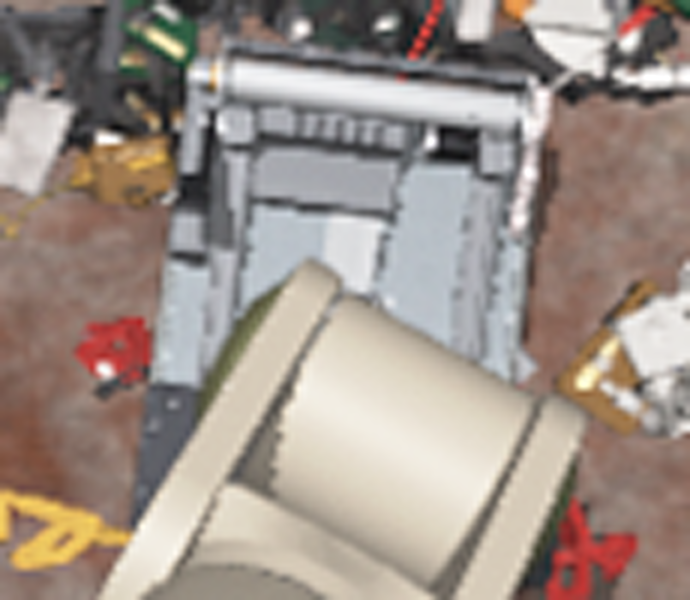

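View pics/side1z.png

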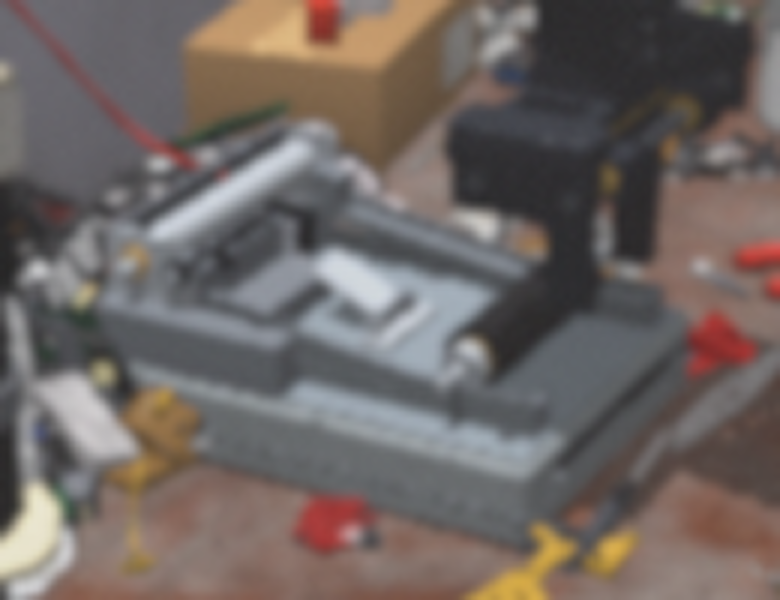

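```bash
python3 - <<'E'
from h import *
a=np.radians(-8.1);ex=np.array([np.cos(a),np.sin(a),0]);ey=np.array([-np.sin(a),np.cos(a),0])
O=np.array([554.7,-133.9,0])
def W(x,y,z): return (O+x*ex+y*ey+np.array([0,0,z]))/1000
P={'pivot':(61.5,79,92.8),'seat':(42.5,0,84.8),'catchtip':(27.5,0,78),'tipL':None}
for g in(0,.45,.7):P[f'tab{g}']=(61.5-58*np.cos(g),79,92.8+58*np.sin(g))
for x in(-125,):
  for y in(57,68,-57,-68):P[f'rail{x,y}']=(x,y,65)
P['rollL']=(-83,54,71);P['rollR']=(-83,-54,71);P['top']=(0,0,0)
for k,v in P.items():
    if v is None: continue
    X=W(*v);print(k,((proj('top',X)[0]-[230,130])*6).round(),((proj('side',X)[0]-[185,125])*6).round())
for s in(25,42):
  for sg in(1,-1):
    X=(np.array([432.5,-117.7,93])+sg*s*ey)/1000;print('tip',sg*s,((proj('side',X)[0]-[185,125])*6).round())
E
```

```text
pivot [212. 124.] [174. 272.]
seat [363. 184.] [297. 235.]
catchtip [358. 216.] [323. 253.]
tab0 [198. 236.] [278. 297.]
tab0.45 [200. 213.] [265. 245.]
tab0.7 [203. 192.] [250. 217.]
rail(-125, 57) [208. 502.] [547. 392.]
rail(-125, 68) [186. 499.] [536. 403.]
rail(-125, -57) [434. 531.] [651. 297.]
rail(-125, -68) [456. 534.] [660. 288.]
rollL [225. 419.] [468. 358.]
rollR [439. 447.] [571. 271.]
top [338. 299.] [374. 405.]
tip 25 [577. 308.]
tip -25 [623. 267.]
tip 42 [560. 322.]
tip -42 [638. 254.]
```

```bash
python3 - <<'E'
import cv2,numpy as np
s=cv2.imread("pics/side0.png")[145:190,195:250];t=cv2.imread("pics/top0.png")[138:183,250:305]
f=lambda a:cv2.resize(a,None,fx=10,fy=10,interpolation=cv2.INTER_LINEAR)
im=np.vstack([f(s),f(t)]);im=np.clip((im.astype(float)/255)**.6*255,0,255).astype('uint8')
cv2.imwrite("pics/lev.png",cv2.resize(np.hstack([im[:450],im[450:]]),(800,328)))
E
```

```text
(no output)
```

View pics/lev.png

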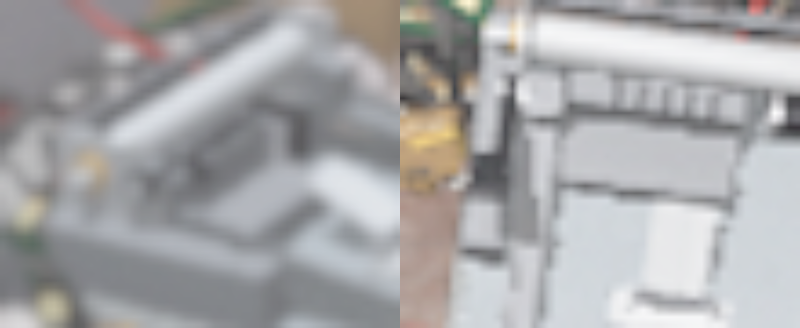

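```bash
python3 -m jog '[[0,0,0,0,1,-13,0.15],[0,0,0,0,0,-13,0.15],[0,0,0,0,0,0,0.15]]';python3 st.py
```

```text
time: 1.95
tcp_pos: [0.4344, -0.119, 0.1363]
orientation: [0.004, -0.656, 0.755, -0.005]
ft_force: [0.2, -0.4, -0.5]
finger_gap: 0.0505
[ 434.4 -119.   136.3] yaw_x -98.01 z [ 0.011 -0.002 -1.   ] [ 0.19 -0.43 -0.53]
```

```bash
python3 -m jog '[[0,0,0,4,-0.6,0,0.15],[0,0,0,4,-0.6,0,0.15],[0,0,0,4,-0.6,0,0.15],[0,0,0,3,-0.4,0,0.15],[0,0,0,3,-0.4,0,0.15]]';python3 st.py
```

```text
time: 2.37
tcp_pos: [0.455, -0.1231, 0.1409]
orientation: [0.004, -0.656, 0.755, -0.008]
ft_force: [0.1, 0.9, 1.5]
finger_gap: 0.0506
[ 455.  -123.1  140.9] yaw_x -98.06 z [ 0.017 -0.006 -1.   ] [0.1  0.87 1.54]
```

```bash
python3 -m jog '[[0,0,0,0,0,0,0.15],[0,0,0,0,0,0,0.15]]';python3 st.py; python3 - <<'E'
from h import *
o=get_obs();print(o['joints'].round(3),o['joint_vel'].round(3),o['moment'])
im=grab_frame('side')[:,:,::-1];cv2.imwrite("pics/s2.png",cv2.resize(im[125:225,185:315],None,fx=6,fy=6,interpolation=cv2.INTER_CUBIC));cv2.imwrite("pics/s2f.png",im)
E
```

```text
time: 2.53
tcp_pos: [0.456, -0.1233, 0.1415]
orientation: [0.005, -0.656, 0.755, -0.008]
ft_force: [0.7, 0.1, -0.4]
finger_gap: 0.0503
[ 456.  -123.3  141.5] yaw_x -98.04 z [ 0.018 -0.006 -1.   ] [ 0.72  0.14 -0.42]
[-0.517  0.441  1.753  0.004  0.929  1.192] [ 0.001  0.003 -0.012  0.     0.004  0.001] [0.03373196 0.03823594 0.03489314]
```

View pics/s2.png

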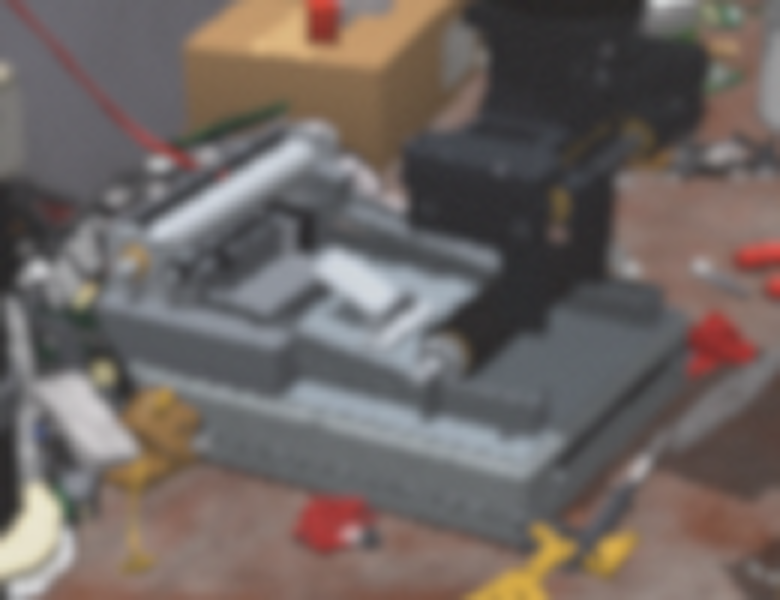

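View pics/s2f.png

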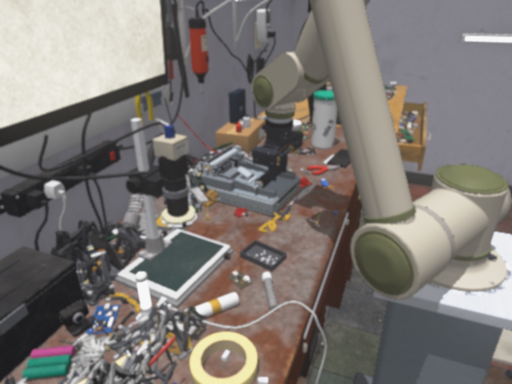

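```bash
python3 -m jog '[[0,0.5,0,-5,0.7,-2,0.15],[0,0.5,0,0,0,-5,0.15],[0,0,0,0,0,-4,0.15],[0,0,0,0,0,-2,0.15],[0,0,0,0,0,0,0.15]]';python3 st.py
```

```text
time: 3.0
tcp_pos: [0.4498, -0.1223, 0.1269]
orientation: [-0.003, -0.656, 0.755, -0.001]
ft_force: [-0.3, 0.4, -0.3]
finger_gap: 0.0507
[ 449.8 -122.3  126.9] yaw_x -98.03 z [-0.002 -0.006 -1.   ] [-0.3   0.44 -0.35]
```

```bash
python3 -m jog '[[0,0,0,2,2,1,0.15],[0,0,0,3,0,0.7,0.15],[0,0,0,3,-0.4,0.5,0.15],[0,0,0,3,-0.4,0.5,0.15],[0,0,0,3,-0.4,0.5,0.15],[0,0,0,2,-0.3,0.3,0.15]]';python3 st.py
```

```text
time: 3.5
tcp_pos: [0.4673, -0.1216, 0.1306]
orientation: [-0.003, -0.656, 0.755, -0.001]
ft_force: [-0.2, -0.1, -0.7]
finger_gap: 0.0508
[ 467.3 -121.6  130.6] yaw_x -98.03 z [-0.003 -0.006 -1.   ] [-0.18 -0.05 -0.71]
```

```bash
python3 -m jog '[[0,0,0,3,-0.4,0.3,0.15],[0,0,0,3,-0.4,0.4,0.15],[0,0,0,3,-0.4,0.4,0.15],[0,0,0,3,-0.4,0.4,0.15],[0,0,0,3,-0.4,0.4,0.15],[0,0,0,3,-0.4,0.4,0.15],[0,0,0,3,-0.4,0.4,0.15],[0,0,0,2.5,-0.4,0.4,0.15]]';python3 st.py
```

```text
time: 4.17
tcp_pos: [0.4931, -0.1252, 0.134]
orientation: [-0.003, -0.656, 0.755, -0.001]
ft_force: [-0.5, -0.5, 0.1]
finger_gap: 0.051
[ 493.1 -125.2  134. ] yaw_x -98.02 z [-0.004 -0.005 -1.   ] [-0.5  -0.46  0.11]
```

```bash
python3 - <<'E'
from h import *
im=grab_frame('side')[:,:,::-1];cv2.imwrite("pics/s3.png",cv2.resize(im[125:225,185:315],None,fx=6,fy=6,interpolation=cv2.INTER_CUBIC))
E
```

```text
(no output)
```

View pics/s3.png

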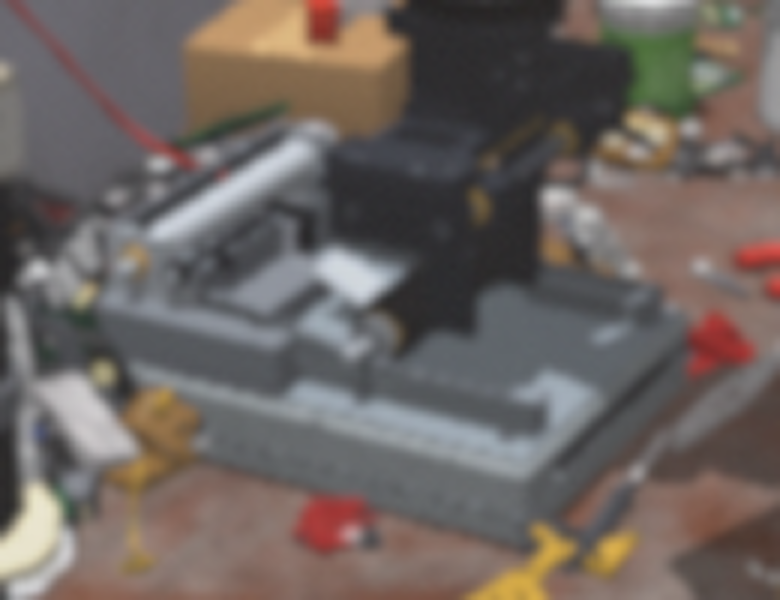

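```bash
python3 -m jog '[[0,0,0,2.5,-0.4,0.4,0.15],[0,0,0,3,-0.4,0.4,0.15],[0,0,0,3,-0.4,0.4,0.15],[0,0,0,3,-0.4,0.4,0.15],[0,0,0,3,-0.4,0.4,0.15],[0,0,0,3,-0.4,0.4,0.15],[0,0,0,3,-0.4,0.4,0.15],[0,0,0,3,-0.4,0.4,0.15]]';python3 st.py
```

```text
time: 4.88
tcp_pos: [0.519, -0.1288, 0.1375]
orientation: [-0.003, -0.656, 0.755, -0.001]
ft_force: [-0.9, -0.7, -0.7]
finger_gap: 0.0508
[ 519.  -128.8  137.5] yaw_x -98.02 z [-0.004 -0.006 -1.   ] [-0.91 -0.73 -0.72]
```

```bash
python3 -m jog '[[0,0,0,3,-0.4,0.4,0.15],[0,0,0,3,-0.4,0.4,0.15],[0,0,0,3,-0.4,0.4,0.15],[0,0,0,3,-0.4,0.4,0.15],[0,0,0,3,-0.4,0.4,0.15],[0,0,0,3,-0.4,0.4,0.15]]';python3 st.py
```

```text
time: 5.38
tcp_pos: [0.5385, -0.1313, 0.14]
orientation: [-0.004, -0.656, 0.755, -0.0]
ft_force: [-1.8, 0.0, 0.8]
finger_gap: 0.0508
[ 538.5 -131.3  140. ] yaw_x -98.01 z [-0.006 -0.005 -1.   ] [-1.82  0.03  0.76]
```

```bash
python3 -m jog '[[0,0,0,3,-0.4,0.5,0.15],[0,0,0,3,-0.4,0.5,0.15],[0,0,0,3,-0.4,0.5,0.15],[0,0,0,3,-0.4,0.5,0.15],[0,0,0,3,-0.4,0.5,0.15],[0,0,0,3,-0.4,0.5,0.15]]';python3 st.py
```

```text
time: 5.88
tcp_pos: [0.5587, -0.134, 0.1434]
orientation: [-0.004, -0.656, 0.755, -0.0]
ft_force: [-1.4, -0.6, 0.5]
finger_gap: 0.0504
[ 558.7 -134.   143.4] yaw_x -98.01 z [-0.005 -0.005 -1.   ] [-1.36 -0.64  0.45]
```

```bash
python3 - <<'E'
from h import *
im=grab_frame('side')[:,:,::-1];cv2.imwrite("pics/s4.png",cv2.resize(im[125:225,185:315],None,fx=6,fy=6,interpolation=cv2.INTER_CUBIC))
im=grab_frame('top')[:,:,::-1];cv2.imwrite("pics/t4.png",cv2.resize(im[130:230,230:345],None,fx=6,fy=6,interpolation=cv2.INTER_CUBIC))
E
```

```text
(no output)
```

View pics/s4.png

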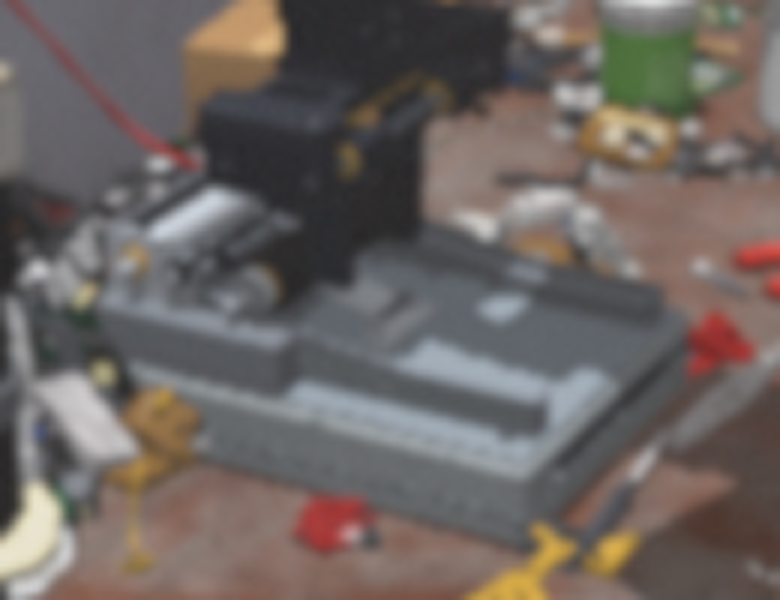

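View pics/t4.png

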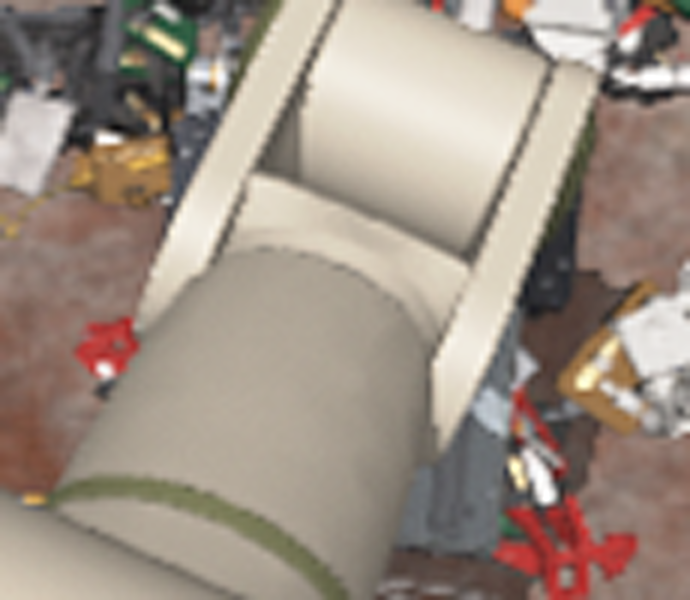

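```bash
python3 -m jog '[[0,0,0,2,-0.3,0.4,0.15],[0,0,0,2,-0.3,0.4,0.15],[0,0,0,2,-0.3,0.4,0.15],[0,0,0,2,-0.3,0.4,0.15]]';python3 st.py
```

```text
time: 6.32
tcp_pos: [0.5674, -0.1352, 0.1451]
orientation: [-0.003, -0.656, 0.755, -0.0]
ft_force: [-0.9, -0.3, 0.4]
finger_gap: 0.0506
[ 567.4 -135.2  145.1] yaw_x -98.02 z [-0.004 -0.005 -1.   ] [-0.92 -0.3   0.42]
```

```bash
python3 -m jog '[[0,0,0,1.5,-0.2,0.3,0.15],[0,0,0,1.5,-0.2,0.3,0.15]]';python3 st.py
```

```text
time: 6.48
tcp_pos: [0.5707, -0.1356, 0.1457]
orientation: [-0.003, -0.656, 0.755, -0.0]
ft_force: [-1.4, 0.3, -0.3]
finger_gap: 0.0511
[ 570.7 -135.6  145.7] yaw_x -98.02 z [-0.005 -0.005 -1.   ] [-1.35  0.26 -0.33]
```

```bash
python3 -m jog '[[0,0,0,1.5,-0.2,0.2,0.15],[0,0,0,1.5,-0.2,0,0.15]]';python3 st.py
```

```text
time: 6.65
tcp_pos: [0.5718, -0.1356, 0.145]
orientation: [-0.006, -0.656, 0.755, 0.003]
ft_force: [-9.7, -1.7, 1.1]
finger_gap: 0.0507
[ 571.8 -135.6  145. ] yaw_x -97.99 z [-0.013 -0.003 -1.   ] [-9.75 -1.71  1.11]
```

The stop was met where predicted: the force is −9.8 N with the tool at 571.8 mm. I'll hold briefly and look.

```bash
python3 -m jog '[[0,0,0,1,-0.1,0,0.15],[0,0,0,0.5,0,0,0.15],[0,0,0,0,0,0,0.15]]';python3 st.py; python3 - <<'E'
from h import *
im=grab_frame('side')[:,:,::-1];cv2.imwrite("pics/s5.png",cv2.resize(im[135:205,195:295],None,fx=8,fy=8,interpolation=cv2.INTER_CUBIC))
E
```

```text
time: 6.9
tcp_pos: [0.5718, -0.1357, 0.1441]
orientation: [-0.008, -0.656, 0.755, 0.005]
ft_force: [-0.9, -0.3, -0.1]
finger_gap: 0.0504
[ 571.8 -135.7  144.1] yaw_x -98.0 z [-0.019 -0.002 -1.   ] [-0.9  -0.27 -0.1 ]
```

View pics/s5.png

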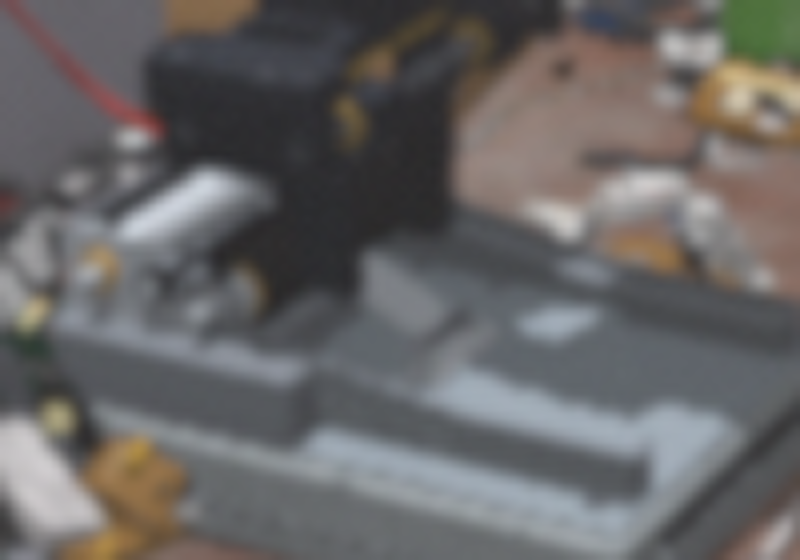

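```bash
python3 -m jog '[[0,0,0,2,-0.3,1,0.15],[0,0,0,2,-0.3,0.5,0.15]]';python3 st.py; python3 -m jog '[[0,0,0,-1,0.1,0,0.15],[0,0,0,-1,0.1,0,0.15],[0,0,0,-1,0.1,0,0.15],[0,0,0,-1,0.1,0,0.15],[0,0,0,-1,0.1,0,0.15],[0,0,0,-1,0.1,0,0.15],[0,0,0,0,0,0,0.15]]';python3 st.py;  python3 - <<'E'
from h import *
im=grab_frame('side')[:,:,::-1];cv2.imwrite("pics/s6.png",cv2.resize(im[135:205,195:295],None,fx=8,fy=8,interpolation=cv2.INTER_CUBIC))
E
```

```text
time: 7.12
tcp_pos: [0.5728, -0.1358, 0.1445]
orientation: [-0.011, -0.656, 0.754, 0.009]
ft_force: [-12.4, -1.3, 1.5]
finger_gap: 0.0504
[ 572.8 -135.8  144.5] yaw_x -97.97 z [-0.029 -0.    -1.   ] [-12.35  -1.3    1.51]
time: 7.7
tcp_pos: [0.5679, -0.1353, 0.1454]
orientation: [-0.009, -0.656, 0.755, 0.007]
ft_force: [0.7, 0.6, -0.0]
finger_gap: 0.0505
[ 567.9 -135.3  145.4] yaw_x -97.98 z [-0.024 -0.001 -1.   ] [ 0.67  0.6  -0.04]
```

View pics/s6.png

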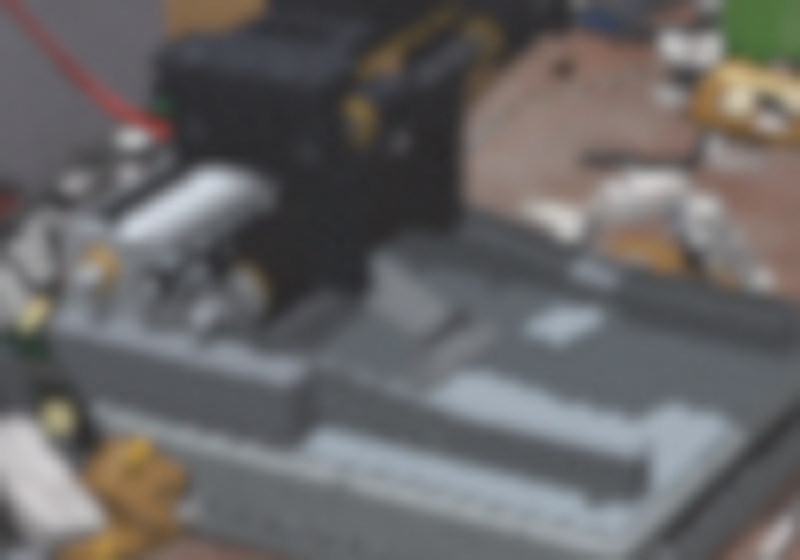

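```bash
python3 -m jog '[[0,0,0,-1,0.1,0,0.15],[0,0,0,-1,0.1,0,0.15],[0,0,0,-1,0.1,0,0.15],[0,0,0,-1,0.1,0,0.15],[0,0,0,-1,0.1,0,0.15],[0,0,0,0,0,0,0.15]]';python3 st.py;  python3 - <<'E'
from h import *
im=grab_frame('side')[:,:,::-1];cv2.imwrite("pics/s7.png",cv2.resize(im[135:205,195:295],None,fx=8,fy=8,interpolation=cv2.INTER_CUBIC))
E
```

```text
time: 8.25
tcp_pos: [0.5627, -0.1348, 0.1454]
orientation: [-0.009, -0.656, 0.755, 0.007]
ft_force: [0.3, -0.5, 0.6]
finger_gap: 0.0507
[ 562.7 -134.8  145.4] yaw_x -97.98 z [-0.023 -0.001 -1.   ] [ 0.26 -0.5   0.62]
```

View pics/s7.png

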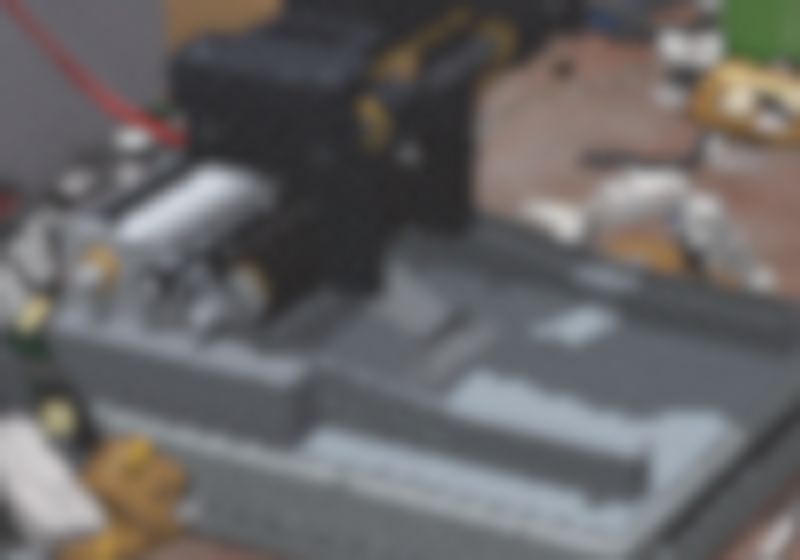

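```bash
python3 -m jog '[[0,0,0,-3,0,10,0.15],[0,0,0,0,0,30,0.15],[0,0,0,0,0,35,0.15],[0,1,0,-20,-20,35,0.15],[0,0.5,0,-20,-35,10,0.15],[0,0,0,-20,-35,0,0.15],[0,0,0,-15,-35,0,-1],[0,0,0,0,0,0,-1]]';python3 st.py;  python3 - <<'E'
from h import *
im=grab_frame('side')[:,:,::-1];cv2.imwrite("pics/s8.png",cv2.resize(im[135:205,195:295],None,fx=8,fy=8,interpolation=cv2.INTER_CUBIC));cv2.imwrite("pics/s8raw.png",im)
im=grab_frame('top')[:,:,::-1];cv2.imwrite("pics/t8.png",cv2.resize(im[130:230,230:345],None,fx=6,fy=6,interpolation=cv2.INTER_CUBIC));cv2.imwrite("pics/t8raw.png",im)
E
```

```text
time: 8.97
tcp_pos: [0.4812, -0.26, 0.2735]
orientation: [-0.02, -0.658, 0.752, 0.014]
ft_force: [0.7, -0.7, 0.0]
finger_gap: 0.0392
[ 481.2 -260.   273.5] yaw_x -97.63 z [-0.049 -0.006 -0.999] [ 0.68 -0.71  0.01]
```

View pics/s8.png

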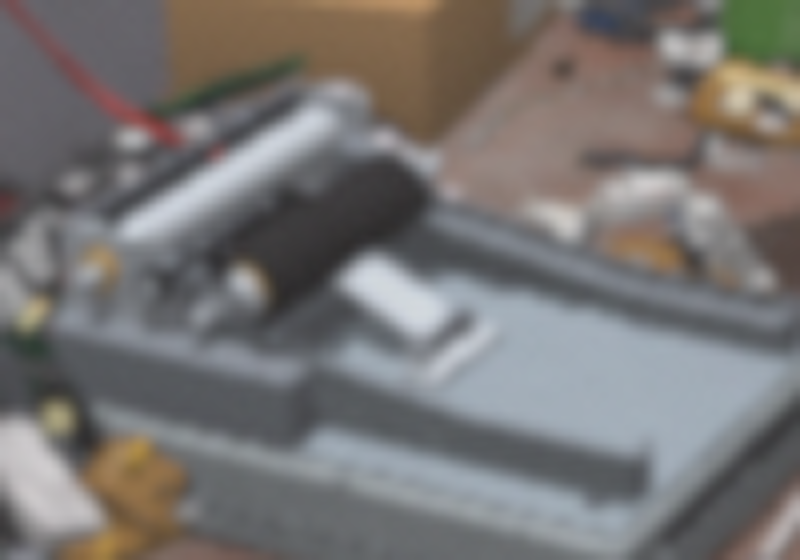

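View pics/t8.png

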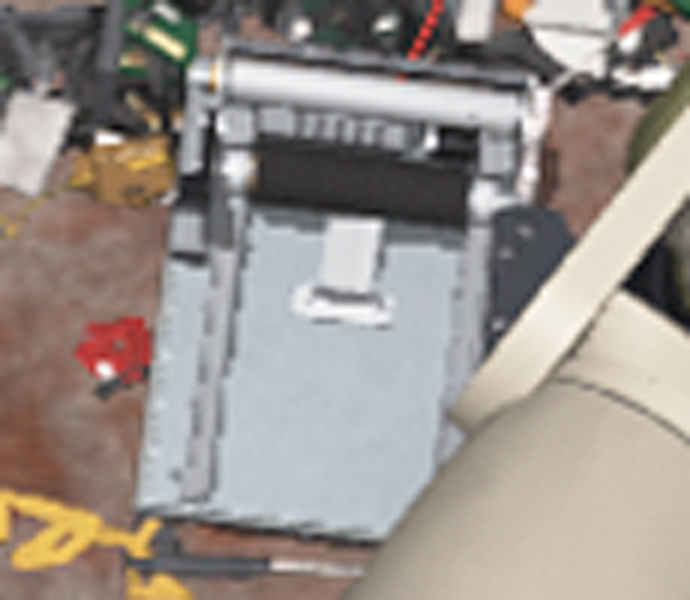

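```bash
python3 - <<'E'
from h import *
s=cv2.imread("pics/s8raw.png")[145:190,195:250];t=cv2.imread("pics/t8raw.png")[138:183,250:305]
g=lambda a:np.clip((np.clip(a.astype(float)/180,0,1))**.5*255,0,255).astype('uint8')
f=lambda a:cv2.resize(g(a),(550,450),interpolation=cv2.INTER_CUBIC)
im=np.hstack([f(s),f(t)])
cv2.imwrite("pics/lev8.png",cv2.resize(im,(800,327)))
tt=cv2.imread("pics/t8raw.png").max(2);print(tt[150:180,254:276])
E
```

```text
[[ 93 186 146  31  79 180 164 162 180 207 154  70 225 215 178 189 188 193
  130 145 180 180]
 [ 64 141 114  35  72 141 149 170 181 138  69  41 224 230 194 189 188 194
  135 128 159 164]
 [ 91 101  99  83  55  43 120 175 187 130  53  35 141 187 197 194 192 190
  128  59  77  88]
 [137 163 171 138  73  38 131 180 185 129  52  40  92 156 179 176 177 154
   95  58  61  61]
 [175 183 179 132  63  54 136 176 184 126  39  57  76 100 107  93  99  80
   56  48  44  50]
 [203 198 204 155  65  91 150 179 178 116  36  70  88 149 193 192 190 141
   80  64  55  54]
 [209 220 228 176  98  92 151 181 178 112  40  80 101 163 230 235 227 184
  121  70  56  56]
 [207 186 163 135 110 105 160 185 205 145  38 113 129 208 246 244 229 221
  151  50  59  57]
 [148 161 159 153 130  97 147 167 131  71  39 108 133 225 246 244 231 195
  124  53  59  58]
 [164 160 161 155 132  95  57  40  42  39  38  81 100 136 204 231 205 167
  116  51  56  58]
 [157 164 165 166 145  96  57  42  46  42  50  83 101 129 178 204 165 130
   96  51  52  54]
 [142 156 147 146 149 103  43  45  47  44  61  86 100 117 136 153 124  87
   
[... 990 characters left out ...]
0 156 188 197 198 159 112 174
  203 200 200 201]
 [143 144 141 148 143 132 117  86  68  64 106 152 183 194 194 156 107 173
  202 199 198 200]
 [146 144 137 151 185 210 199 158 135 132 156 152 174 192 194 146 127 181
  201 200 200 200]
 [143 139 128 157 168 194 209 205 206 209 203 156 170 192 188 142 175 207
  202 200 201 201]
 [138 134 120 161 180 196 204 203 203 202 200 151 164 192 181 131 174 202
  200 201 201 202]
 [139 142 126 164 174 188 201 202 203 203 196 157 171 192 178 130 174 204
  200 201 201 202]
 [142 141 123 159 183 197 203 202 201 200 195 192 190 191 166 121 175 205
  202 202 204 203]
 [145 146 132 169 191 197 204 201 202 199 190 188 190 192 164 119 172 205
  204 202 202 203]]
```

View pics/lev8.png

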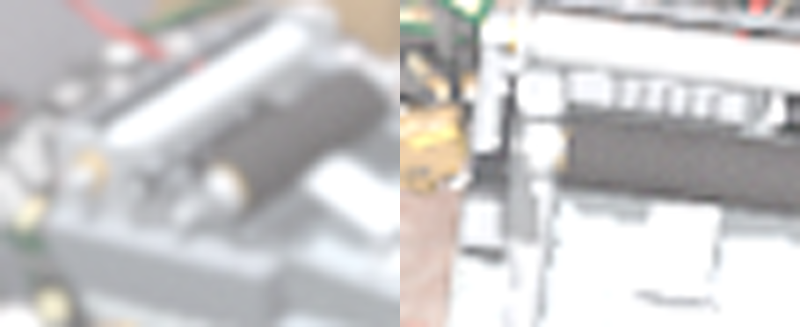

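```bash
python3 - <<'E'
from h import *
a=np.radians(-8.1);ex=np.array([np.cos(a),np.sin(a),0]);ey=np.array([-np.sin(a),np.cos(a),0])
O=np.array([554.7,-133.9,0])
def W(x,y,z): return (O+x*ex+y*ey+np.array([0,0,z]))/1000
for g in(0,.2,.45,.6,.7):
  for y in (72,79,88):
    X=W(61.5-58*np.cos(g),y,92.8+58*np.sin(g));print(g,y,proj('top',X)[0].round(1),proj('side',X)[0].round(1))
print('pivot',proj('top',W(61.5,79,92.8))[0],proj('side',W(61.5,79,92.8))[0], 'shaftend',proj('side',W(41,84,84.8))[0],proj('top',W(41,84,84.8))[0])
tt=cv2.imread("pics/s8raw.png").max(2)
print('cols 210..239');
for r in range(152,186):print(r,tt[r,208:240])
E
```

```text
0 72 [265.3 169.7] [232.6 173.5]
0 79 [263.  169.4] [231.3 174.5]
0 88 [260. 169.] [229.5 175.7]
0.2 72 [265.5 168.4] [232.1 169.7]
0.2 79 [263.1 168.1] [230.8 170.6]
0.2 88 [260.1 167.8] [229.  171.9]
0.45 72 [265.8 165.9] [230.5 164.9]
0.45 79 [263.4 165.6] [229.2 165.8]
0.45 88 [260.4 165.2] [227.4 167. ]
0.6 72 [266.1 163.8] [229.1 162.1]
0.6 79 [263.7 163.5] [227.7 163. ]
0.6 88 [260.6 163.1] [225.9 164.2]
0.7 72 [266.3 162.3] [228.  160.3]
0.7 79 [263.9 161.9] [226.6 161.2]
0.7 88 [260.8 161.6] [224.8 162.4]
pivot [265.37887201 150.73857409] [213.96777364 170.29306691] shaftend [219.13941633 174.99503597] [262.82471889 157.76381159]
cols 210..239
152 [ 98 124 157 173 162 136 120 116 122 128 130 126 121 108  91  79  88 111
 144 180 203 215 216 210 199 185 169 152 137 135 143 149]
153 [ 88 105 128 138 128 104  89  93 101 107 108  99  93  99 106 107 134 163
 189 209 217 213 203 190 174 158 140 125 117 122 134 141]
154 [ 81  89  99 100  91  83  89  98  97  94  92  82  84 114 139 153 184 204
 213 215 208 197 181 164 146 129 115 105 102 103 109 113]
155 [ 85  95 111 116 104  94  98 1
[... 3418 characters left out ...]
 152 148 148 148 147 141 131 119 114 123 134 148 163 173]
181 [ 92  93  94  93  93  93  94  94  94  96 100 103 108 113 119 127 133 139
 142 144 150 154 152 145 130 112 102 105 114 125 140 152]
182 [ 91  92  93  92  92  93  92  93  93  93  94  94  94  97 100 105 108 113
 116 121 131 138 138 127 111  97  91  92  97 101 109 123]
183 [ 92  91  92  93  92  93  93  92  93  93  94  93  92  94  93  95  95  96
  97 102 106 111 111 103  91  86  90  92  93  92  95 100]
184 [97 93 92 92 92 90 92 92 92 93 93 92 93 94 94 93 94 94 95 94 94 96 94 88
 82 84 88 93 94 93 93 94]
185 [113 107 102  98  95  93  91  91  92  92  91  92  92  92  93  93  92  92
  93  93  93  94  91  85  81  81  86  93  94  93  94  94]
```

```bash
python3 - <<'E'
from h import *
tt=cv2.imread("pics/side0.png").max(2)
print('cols 208..245')
for r in range(154,180):print(r,' '.join('%3d'%v for v in tt[r,208:246]))
E
```

```text
cols 208..245
154  79  89  98  99  92  83  88  96  97  94  91  81  84 111 137 151 183 203 212 212 207 195 179 163 145 128 114 104 103 103 109 119 129 132 123 125 149 171
155  82  94 111 115 102  93  99 103  95  83  80  87 108 138 169 193 210 215 209 200 186 170 152 135 119 108 102 100  98  95  94  98 103 101  96 107 138 165
156  89 107 134 139 121 104  96  88  80  79 100 131 162 186 205 213 212 204 191 177 159 141 125 112 105 104 104 103  99  97  94  92  89  85  84 104 131 151
157  89 109 133 136 117  96  81  78  88 112 144 180 204 214 214 208 198 182 166 148 130 114 100  97 100 108 110 109 105 101  95  92  89  83  84 100 121 132
158  94 106 117 111  92  80  84 104 134 163 189 209 217 212 203 188 173 155 138 121 106  89  77  77  87  99 105 106 104  99  97  91  87  85  90 103 116 118
159 101  99  91  83  80  98 123 154 184 204 212 213 205 193 178 162 144 128 115 103  94  76  67  65  67  74  80  83  86  87  87  89  88  90 102 116 126 127
160  94  83  76  88 110 142 174 196 211 214 209 198 185 168 151 134 119 107  96  92  89  79  80  81  75  65  63  60  63  71  81  86  89  96 107 121 13
[... 2269 characters left out ...]
 148 153 153 146 130 113  95  83  79  90 110 128 143 154 147 135 144 169 194
176 143 150 153 151 143 131 125 126 125 123 119 114 109 102  98  98 104 111 118 129 139 139 127 107  92  82  80  92 115 141 157 157 148 129 115 115 132 158
177 130 138 142 145 146 145 146 146 147 147 147 143 137 130 122 114 109 105 102 104 113 115 105  94  90  87  95 118 145 165 169 159 144 125 113 109 112 127
178 107 111 117 125 132 136 141 145 149 152 154 153 153 149 147 143 137 128 114  99 100 101  99  98  99 103 118 143 165 177 178 172 161 147 134 121 118 125
179  93  95  98 103 107 111 118 126 132 138 144 147 149 153 153 155 153 149 139 127 121 120 119 117 114 115 127 150 166 174 178 179 176 170 161 149 143 142
```

Both views agree. The catch is standing up behind the seated roller, with the sleeve centred at top-zoom (361,180) against a predicted (363,184). The lever is still at about 0.7 rad: black tab at top pixel (262,161), and its edge line runs (221,167) to (231,159) in the side view. Next I'll bring the closed fingers over the tab.

```bash
python3 -m jog '[[0,-0.7,0,13,29,-7,-1],[0,-0.7,0,13,29,-7,-1],[0,-0.7,0,13,29,-7,-1],[0,-0.7,0,13,29,-7,-1],[0,0,0,13,29,-7,-1],[0,0,0,13,29,-7,-1],[0,0,0,9,20,-5,-1],[0,0,0,0,0,0,-1]]';python3 st.py
```

```text
time: 9.73
tcp_pos: [0.5725, -0.0432, 0.2256]
orientation: [0.001, -0.661, 0.75, -0.001]
ft_force: [-0.1, -0.6, 0.3]
finger_gap: 0.0008
[572.5 -43.2 225.6] yaw_x -97.19 z [ 0.002 -0.001 -1.   ] [-0.11 -0.6   0.29]
```

```bash
python3 -m jog '[[0,0,0,0,-8,-3,-1],[0,0,0,0,-2,-8,-1],[0,0,0,0,0,-4,-1],[0,0,0,0,0,0,-1]]';python3 st.py; python3 - <<'E'
from h import *
im=grab_frame('side')[:,:,::-1];cv2.imwrite("pics/s9.png",cv2.resize(im[125:200,185:285],None,fx=8,fy=8,interpolation=cv2.INTER_CUBIC))
E
```

```text
time: 10.07
tcp_pos: [0.5719, -0.0522, 0.2096]
orientation: [0.0, -0.663, 0.749, -0.001]
ft_force: [-0.1, -0.7, -0.1]
finger_gap: 0.0005
[571.9 -52.2 209.6] yaw_x -96.93 z [ 0.002 -0.001 -1.   ] [-0.07 -0.69 -0.08]
```

View pics/s9.png

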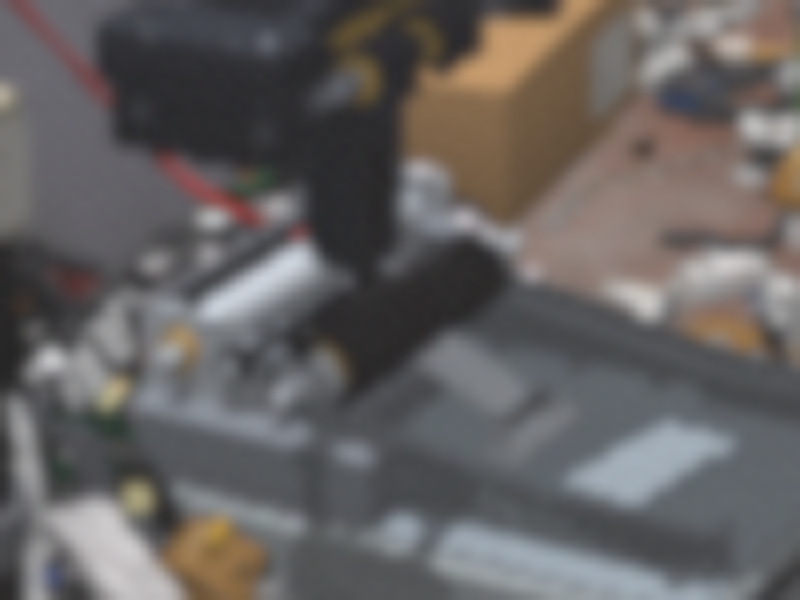

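```bash
python3 -m jog '[[0,0,0,0,0,-3,-1],[0,0,0,0,0,-3,-1],[0,0,0,0,0,-3,-1],[0,0,0,0,0,-3,-1]]';python3 st.py
```

```text
time: 10.45
tcp_pos: [0.5716, -0.0546, 0.1981]
orientation: [0.001, -0.662, 0.75, -0.002]
ft_force: [-0.8, -0.3, 2.5]
finger_gap: 0.0004
[571.6 -54.6 198.1] yaw_x -97.15 z [ 0.003 -0.002 -1.   ] [-0.78 -0.34  2.49]
```

```bash
python3 -m jog '[[0,0,0,0,0,-3,-1],[0,0,0,0,0,-3,-1],[0,0,0,0,0,-3,-1],[0,0,0,0,0,-3,-1]]';python3 st.py
```

```text
time: 10.78
tcp_pos: [0.5713, -0.0547, 0.1851]
orientation: [0.001, -0.662, 0.75, -0.002]
ft_force: [0.4, -0.2, 0.8]
finger_gap: 0.0006
[571.3 -54.7 185.1] yaw_x -97.16 z [ 0.003 -0.002 -1.   ] [ 0.41 -0.24  0.79]
```

```bash
python3 -m jog '[[0,0,0,0,0,-3,-1],[0,0,0,0,0,-3,-1],[0,0,0,0,0,-3,-1],[0,0,0,0,0,-3,-1],[0,0,0,0,0,-3,-1]]';python3 st.py
```

```text
time: 11.2
tcp_pos: [0.5716, -0.0547, 0.1683]
orientation: [0.001, -0.662, 0.75, -0.002]
ft_force: [-1.2, -0.1, 1.5]
finger_gap: 0.0005
[571.6 -54.7 168.3] yaw_x -97.15 z [ 0.003 -0.002 -1.   ] [-1.21 -0.14  1.54]
```

```bash
python3 -m jog '[[0,0,0,0,0,-2,-1],[0,0,0,0,0,-2,-1],[0,0,0,0,0,-2,-1],[0,0,0,0,0,-1,-1]]';python3 st.py
```

```text
time: 11.53
tcp_pos: [0.5714, -0.0546, 0.1599]
orientation: [0.0, -0.662, 0.75, -0.001]
ft_force: [-0.8, 0.7, 0.6]
finger_gap: 0.0002
[571.4 -54.6 159.9] yaw_x -97.15 z [ 0.003 -0.002 -1.   ] [-0.81  0.7   0.57]
```

```bash
python3 - <<'E'
from h import *
im=grab_frame('side')[:,:,::-1];cv2.imwrite("pics/s10.png",cv2.resize(im[125:200,185:285],None,fx=8,fy=8,interpolation=cv2.INTER_CUBIC))
E
```

```text
(no output)
```

View pics/s10.png

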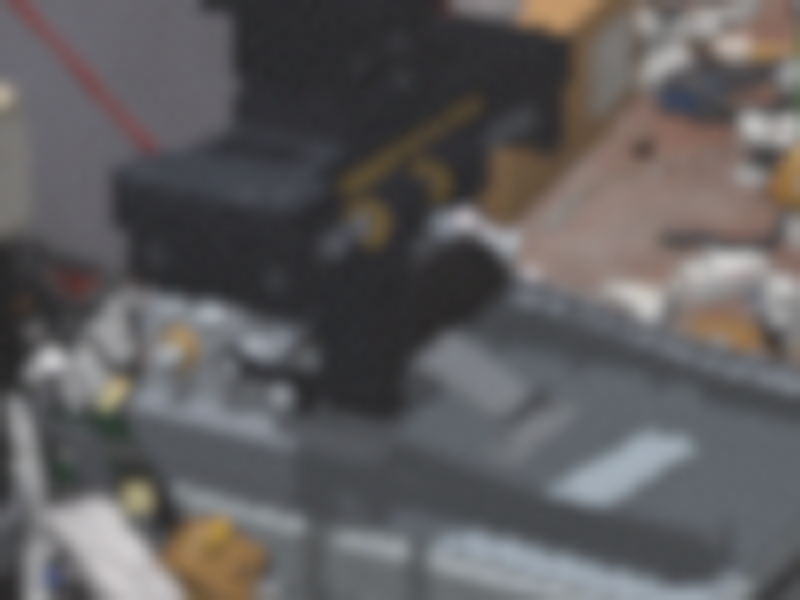

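```bash
python3 -m jog '[[0,0,0,0,0,-1.5,-1],[0,0,0,0,0,-1.5,-1]]';python3 st.py
```

```text
time: 11.75
tcp_pos: [0.5715, -0.0546, 0.1586]
orientation: [0.001, -0.662, 0.75, -0.002]
ft_force: [-7.7, 0.9, 18.6]
finger_gap: 0.0004
[571.5 -54.6 158.6] yaw_x -97.14 z [ 0.004 -0.002 -1.   ] [-7.71  0.86 18.61]
```

```bash
python3 -m jog '[[0,0,0,0,0,-1.5,-1],[0,0,0,0,0,-1.5,-1]]';python3 st.py
```

```text
time: 11.92
tcp_pos: [0.5714, -0.0545, 0.1588]
orientation: [0.001, -0.662, 0.75, -0.003]
ft_force: [-6.2, 1.0, 14.1]
finger_gap: 0.0008
[571.4 -54.5 158.8] yaw_x -97.12 z [ 0.006 -0.003 -1.   ] [-6.24  0.97 14.14]
```

Firm stop at a tip height of about 94.6 mm, where a level tab should be at 92.8 mm. I'll lift off and inspect.

```bash
python3 -m jog '[[0,0,0,0,0,5,-1],[0,0,0,0,0,25,-1],[0,0,0,0,0,35,-1],[0,0,0,-10,-20,35,-1],[0,0,0,-20,-35,15,-1],[0,0,0,-20,-38,0,-1],[0,0,0,-20,-38,0,-1],[0,0,0,-20,-38,0,-1]]';python3 -m jog '[[0,0,0,-10,-38,0,-1],[0,0,0,-10,-38,0,-1],[0,0,0,0,0,0,-1],[0,0,0,0,0,0,-1]]';python3 st.py;  python3 - <<'E'
from h import *
im=grab_frame('side')[:,:,::-1];cv2.imwrite("pics/s11.png",cv2.resize(im[135:205,195:295],None,fx=8,fy=8,interpolation=cv2.INTER_CUBIC));cv2.imwrite("pics/s11raw.png",im)
im=grab_frame('top')[:,:,::-1];cv2.imwrite("pics/t11.png",cv2.resize(im[130:230,230:345],None,fx=6,fy=6,interpolation=cv2.INTER_CUBIC));cv2.imwrite("pics/t11raw.png",im)
E
```

```text
time: 12.58
tcp_pos: [0.4816, -0.2191, 0.281]
orientation: [0.002, -0.666, 0.745, -0.006]
ft_force: [0.9, -1.1, -0.2]
finger_gap: 0.0007
time: 12.92
tcp_pos: [0.4562, -0.3049, 0.2822]
orientation: [0.001, -0.663, 0.748, -0.008]
ft_force: [0.1, 0.5, -0.3]
finger_gap: 0.0003
[ 456.2 -304.9  282.2] yaw_x -96.88 z [ 0.012 -0.01  -1.   ] [ 0.12  0.52 -0.3 ]
```

View pics/s11.png

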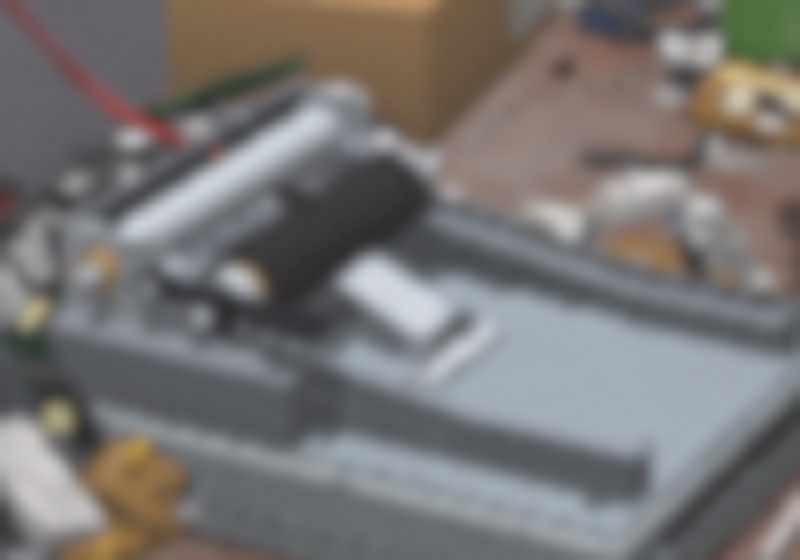

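View pics/t11.png

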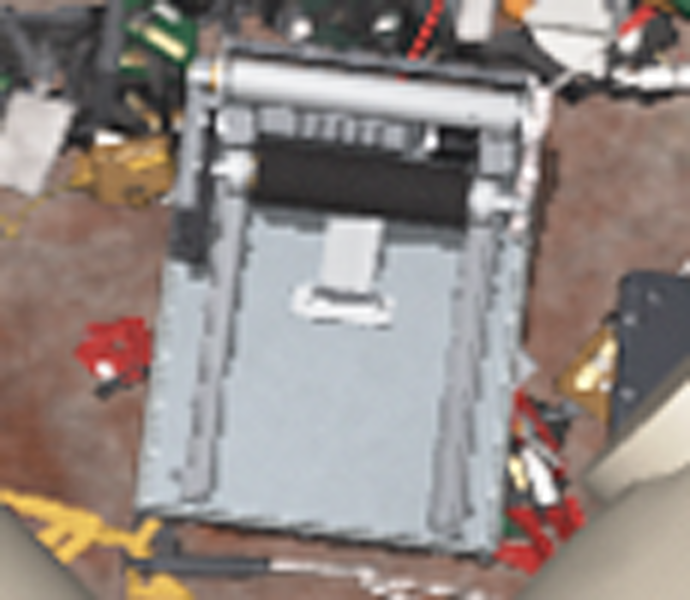

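The tab is now down: it has moved to top pixel (262,169), where a level lever should be. The roller and catch are unchanged. Since the height reads 1.8 mm above level, I'll press once more, a bit further out and a bit harder, to be sure it's bottomed.

```bash
python3 -m jog '[[0,0,0,15,34,-3,-1],[0,0,0,15,34,-3,-1],[0,0,0,15,34,-3,-1],[0,0,0,15,34,-3,-1],[0,0,0,15,34,-3,-1],[0,0,0,15,34,-3,-1],[0,0,0,10,25,-3,-1],[0,0,0,0,0,0,-1]]';python3 st.py
```

```text
time: 13.68
tcp_pos: [0.5598, -0.0539, 0.2608]
orientation: [0.002, -0.668, 0.744, -0.008]
ft_force: [-0.0, 0.7, 0.7]
finger_gap: 0.0001
[559.8 -53.9 260.8] yaw_x -96.24 z [ 0.014 -0.009 -1.   ] [-0.01  0.74  0.67]
```

```bash
python3 -m jog '[[0,0,-0.5,4,0,-28,-1],[0,0,-0.5,3,0,-28,-1],[0,0,0,0,0,-20,-1],[0,0,0,0,0,-8,-1],[0,0,0,0,0,-3,-1],[0,0,0,0,0,0,-1]]';python3 st.py
```

```text
time: 14.18
tcp_pos: [0.5668, -0.0454, 0.1731]
orientation: [0.003, -0.666, 0.746, -0.01]
ft_force: [1.4, -0.6, 0.3]
finger_gap: 0.0004
[566.8 -45.4 173.1] yaw_x -96.43 z [ 0.018 -0.011 -1.   ] [ 1.38 -0.65  0.29]
```

```bash
python3 -m jog '[[0,0.5,0,1,-6,-2,-1],[0,0.5,0,0,-2,-4,-1],[0,0,0,0,0,-4,-1],[0,0,0,0,0,0,-1]]';python3 st.py
```

```text
time: 14.52
tcp_pos: [0.5689, -0.0548, 0.1659]
orientation: [-0.002, -0.666, 0.746, -0.006]
ft_force: [0.0, -0.0, -0.7]
finger_gap: 0.0007
[568.9 -54.8 165.9] yaw_x -96.42 z [ 0.005 -0.013 -1.   ] [ 0.02 -0.03 -0.67]
```

```bash
python3 -m jog '[[0,0,0,0,0,-1.5,-1],[0,0,0,0,0,-1.5,-1]]';python3 st.py
```

```text
time: 14.68
tcp_pos: [0.5692, -0.0553, 0.1635]
orientation: [-0.002, -0.666, 0.746, -0.007]
ft_force: [-0.2, 0.3, -0.6]
finger_gap: 0.0003
[569.2 -55.3 163.5] yaw_x -96.46 z [ 0.006 -0.013 -1.   ] [-0.16  0.32 -0.57]
```

```bash
python3 -m jog '[[0,0,0,0,0,-2,-1],[0,0,0,0,0,-2,-1]]';python3 st.py; python3 -m jog '[[0,0,0,0,0,-2,-1],[0,0,0,0,0,-2,-1]]';python3 st.py
```

```text
time: 14.85
tcp_pos: [0.5693, -0.0554, 0.1596]
orientation: [-0.002, -0.666, 0.746, -0.007]
ft_force: [-0.2, -0.1, 3.1]
finger_gap: 0.0003
[569.3 -55.4 159.6] yaw_x -96.47 z [ 0.007 -0.013 -1.   ] [-0.17 -0.1   3.09]
time: 15.02
tcp_pos: [0.5693, -0.0553, 0.1581]
orientation: [-0.001, -0.666, 0.746, -0.008]
ft_force: [-9.1, 1.3, 24.6]
finger_gap: 0.0004
[569.3 -55.3 158.1] yaw_x -96.45 z [ 0.009 -0.014 -1.   ] [-9.06  1.27 24.56]
```

```bash
python3 -c "
import station;print([n for n in dir(station) if n[0]!='_'],getattr(station,'tip_extent',None),getattr(station,'TIP_EXTENT',None))"
python3 -m jog '[[0,0,0,0,0,5,-1],[0,0,0,0,0,25,-1],[0,0,0,0,0,35,-1],[0,0,0,-10,-20,35,-1],[0,0,0,-20,-35,15,-1],[0,0,0,-20,-38,0,-1],[0,0,0,-20,-38,0,-1],[0,0,0,-20,-38,0,-1]]';python3 -m jog '[[0,0,0,-10,-38,0,-1],[0,0,0,-10,-38,0,-1],[0,0,0,0,0,0,-1],[0,0,0,0,0,0,-1]]';python3 st.py;  python3 - <<'E'
from h import *
im=grab_frame('side')[:,:,::-1];cv2.imwrite("pics/s12.png",cv2.resize(im[140:190,200:270],None,fx=11,fy=11,interpolation=cv2.INTER_CUBIC));cv2.imwrite("pics/s12raw.png",im)
im2=grab_frame('top')[:,:,::-1];cv2.imwrite("pics/t12.png",im2)
a=cv2.imread("pics/s11raw.png");b=cv2.imread("pics/t11raw.png")
print('diff side',cv2.absdiff(a,im)[150:190,200:260].max(2).max(),'top',cv2.absdiff(b,im2)[150:180,255:310].max())
m=(im2.max(2)<75).astype(np.uint8);z=np.zeros_like(m);z[150:170,268:312]=m[150:170,268:312]
k,l,st,c=cv2.connectedComponentsWithStats(z);i=1+st[1:,4].argmax();print(st[i],c[i],onz('top',c[i],.088)*1000)
cs,_=cv2.findContours((l==i).astype(np.uint8),0,2);print(cv2.minAreaRect(cs[0]))
for r in range(158,176):print(r,im2.max(2)[r,254:270])
E
```

```text
['MotionError', 'camera_params', 'finish_job', 'get_obs', 'grab_frame', 'tip_extent'] 0.064 None
time: 15.68
tcp_pos: [0.4789, -0.2193, 0.2792]
orientation: [-0.001, -0.671, 0.741, -0.01]
ft_force: [0.2, -0.3, 0.2]
finger_gap: 0.0004
time: 16.02
tcp_pos: [0.4534, -0.3047, 0.2796]
orientation: [-0.002, -0.668, 0.744, -0.011]
ft_force: [0.2, -0.1, 0.2]
finger_gap: 0.0002
[ 453.4 -304.7  279.6] yaw_x -96.14 z [ 0.012 -0.019 -1.   ] [ 0.19 -0.08  0.21]
diff side 4 top 7
[271 151  39  17 447] [291.00671141 159.33333333] [ 600.33410847 -141.38214862   88.        ]
((290.0, 159.0), (16.0, 38.0), 90.0)
158 [147 156 159 153 128 100 162 183 155 100  64 183 234 240 244 243]
159 [163 160 162 153 129 120 170 187 131  68  67  89 125 147 201 231]
160 [156 164 165 165 139 133 179 189 138  77  63  77 154 159 172 200]
161 [140 153 147 145 143 151 182 189 141  78  60  78 168 157 130 151]
162 [134 124  91 112 163 169 178 188 137  73  70  83 162 157 128 130]
163 [ 94 118 117 181 159 146 176 178 131  77  76  93 150 186 195 196]
164 [111 117 126 128 111 114 128 128 108  83  73 114 157 183 191 194]
165 [127 126 127 129 115  85  76  73  77  75  72 122 157 183 190 193]
166 [136 129 128 130 108  84  72  73  74  73  73 122 143 174 190 192]
167 [131 126 126 126 103  84  66  69  75  73  76  95 116 171 192 188]
168 [130 126 125 113  99  89  77  74  75  72  84 102 113 168 193 181]
169 [130 126 126 116 102  91  71  69  76  69  80  99 124 172 193 176]
170 [128 126 127 115  89  80  69  61  70  71  84 116 172 194 193 167]
171 [130 129 131 122  96  82  83  75  75  69  84 149 185 193 191 165]
172 [138 140 141 125  97  79  71  73  73  58  89 151 185 192 192 158]
173 [142 144 140 146 140 130 111  76  58  61  85 143 183 192 193 155]
174 [143 144 137 154 184 210 200 143  98  96 103 128 177 192 192 147]
175 [143 138 128 160 169 195 212 157 106 108 121 125 170 193 189 141]
```

View pics/s12.png

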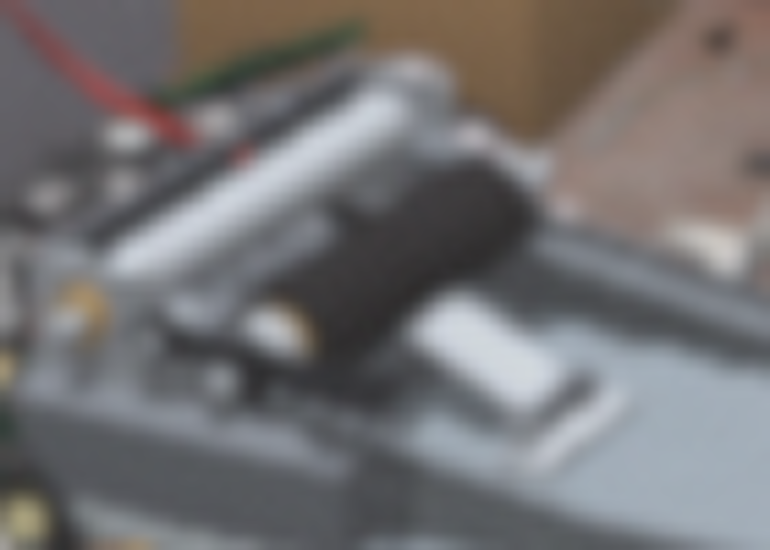

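View pics/t12.png

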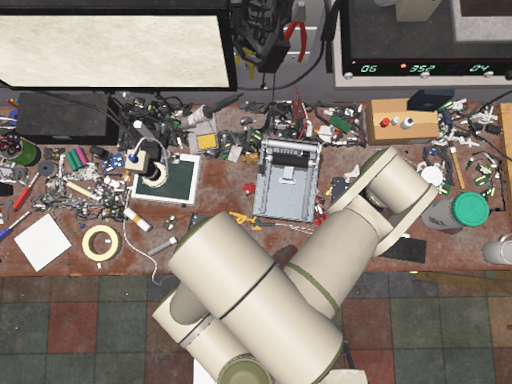

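The second press moved nothing: the image differences are at noise level. The tab is centred on row 169, against 169.3 predicted for a level lever. The roller and catch are still in place, so I'll hand in.

```bash
python3 -c "
from station import *
print(finish_job())"
```

```text
the job is handed in; nothing more can be done
None
```

I pushed the roller up the rails to its stops with two fingertips straddling the catch, then pressed the locking lever down and withdrew. The job is handed in at about 16 s of the 51 s allowed; no verdict is reported.

- **Roller:** it met the stops where I predicted, with about 10–12 N of push. When I backed off slowly, it stayed in place with the catch visibly raised behind it.
- **Lever:** it was still up at about 0.7 rad while the roller was seated, then I pressed it down to a firm stop (15–25 N). The last pictures show the tab at row 169 in the top view, where a level lever should be.
- **One disagreement:** at the stop the fingertip read about 1.5–2 mm above the nominal level of the tab, which is roughly 0.03 rad if taken at face value and within the 0.07 limit. A second, harder press moved nothing, so I took it as the bottom.
- **Tools and parts:** the arm worked above the mechanism and no unexpected contact forces showed, but I did not measure each part's position at the end.

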